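# Close the purge-air filter housing

### The job

Close up the blue filter housing: put the loose metal cover on its sloping face by hooking the cover's plain far edge under the steel lip at the top and lowering it flat, its notch round the brass neck. Then swing the red captive cap over the neck and, only once it is there, screw it clockwise fully home. Let go of everything, and do not shift or knock over the bottle, eyepiece, case and carton standing about.

Things in the scene. Friction and masses are not known exactly. Their poses are not given: they have to be found in the camera images.
- housing_face: sloping top of the blue filter housing (fixed), 154 mm up the slope, 120 wide. Origin in the plane where the cover rests, 92 mm above the desk. x uphill, y left, z out of the face; slopes 25 degrees down toward the robot, turned up to 0.3 rad. Cover home: its axes along these, handle point at x 11..18, y -4..4, z 33 mm here (7 mm play between lip wall and neck, hooked throughout). Plate x -80..74, y -76..44
- lip_edge (a point): middle of the lower front edge of the steel lip at the top of the face (at x 54, y 0, z 9 mm in the face's frame; axes as the face). The slot under it is 9 mm high, 72 mm wide (open at both sides) and 12 mm deep to its back wall; the lip is 6 mm thick
- cover_handle (a point): centre of the black grip bar of the loose metal cover that lies flat on the desk (0.18 to 0.35 kg). Bar 62 mm long (cover's y), 14 thick (x), 16 tall. Cover's x points to the plain far edge that goes under the lip, z up. From here, mm: underside z -33, plate top z -27; plate x -72..48, y -38..38, its last 14 mm (x 34..48) a tongue 4 thick, 66 wide; notch at the near end x -72..-45, y -16..16
- cover: the whole loose cover, 120x76 mm, 41 tall with its bar; origin at the centre of its underside, 12 mm behind (-x) and 33 mm below the handle point; yellow patch between bar and notch
- swing_arm (a joint): steel arm that swings parallel to the face about its pivot, rad: 0 = stop, cap exactly over the neck; grows anticlockwise seen onto the face (1.57: it points downhill). Stiff (0.12 N m), stays where it is left. The arm is 5 mm thick, 9 to 14 mm above the face, with a ring of 64 mm diameter round the cap's foot
- pivot (a point): point on the arm's pivot axis (along the face's z), at x -56, y -62, z 9 mm in the face's frame; the post ends 15.5 mm above the face. With the arm at 0 the cap's axis lies 10 mm in x and 62 mm in y from it (radius 62.8 mm)
- screw_cap (a joint): turn of the red cap relative to the arm, rad: 0 = screwed fully home (hard stop); grows anticlockwise seen onto the cap, up to 2.75. The cap rises 4 mm per rad of unscrewing along the face's z. Friction 0.12 N m, stays where it is left; the hand must turn with the arm while it swings if the cap is held
- cap_grip (a point): on the axis of the red ribbed cap (head 56 mm diameter, 34 tall; white bar on its top), 12 mm below its top and 22 mm above the head's underside; height over the face 38 mm + 4 mm per rad unscrewed (head's underside 2 mm above the arm when home). z is the cap's axis, parallel to the face's z
- neck_top (a point): centre of the top of the brass neck (24 mm diameter), at x -46, y 0, z 12 mm in the face's frame
- bottle: amber dropper bottle with red bulb, 37 mm diameter, 106 mm tall, standing; origin at the centre of its underside, z up. To be left alone
- eyepiece: black eyepiece, 34 mm diameter, 58 mm tall, standing; origin at the centre of its underside. To be left alone
- objective_case: black round screw case, 37 mm diameter, 48 mm tall, standing; origin at the centre of its underside. To be left alone
- carton: small white and blue carton 37x50x72 mm, standing behind the housing; origin at the centre of its underside. To be left alone

How it is judged (in metres and radians):
On the way, in this order (a step that is already met when the one before it is completed fails the run):
1. the cover lies flat on the face, hooked under the lip, its notch round the neck (x of cover_handle in the frame of housing_face between 0.009 and 0.021 m and y of cover_handle in the frame of housing_face between -0.01 and 0.01 m and z of cover_handle in the frame of housing_face between 0.029 and 0.0355 m and angle between the z axis of cover_handle and the z axis of housing_face, either way round below 0.06 rad and angle between the x axis of cover_handle and the x axis of housing_face, either way round below 0.15 rad), for 0.3 s.
2. the cap, still unscrewed, is swung over the neck (value of joint swing_arm below 0.08 rad and value of joint screw_cap above 1.3 rad), for 0.1 s.
At the end, for the whole second after the job is handed in: The cover lies flat on the face (handle site x 9..21 mm, y within 10 mm, z 29..35.5 mm in the face's frame; tilt under 0.06 rad, turn under 0.15 rad), hooked under the lip and at rest; the arm is within 0.08 rad of its stop and the cap within 0.15 rad of fully home (all of step 1 and value of joint swing_arm below 0.08 rad and value of joint screw_cap below 0.15 rad and linear speed of cover below 0.02 m/s); the robot touches nothing.
It fails at once if the amber glass bottle with the red bulb is shifted by more than 25 mm or tipped (distance of bottle from where it was at the start of the episode above 0.025 m or angle between bottle's own z axis and vertical above 0.35 rad).
It fails at once if the black eyepiece is shifted by more than 25 mm or tipped (distance of eyepiece from where it was at the start of the episode above 0.025 m or angle between eyepiece's own z axis and vertical above 0.35 rad).
It fails at once if the black screw case is shifted by more than 25 mm or tipped (distance of objective_case from where it was at the start of the episode above 0.025 m or angle between objective_case's own z axis and vertical above 0.35 rad).
It fails at once if the small standing carton is shifted by more than 25 mm or tipped (distance of carton from where it was at the start of the episode above 0.025 m or angle between carton's own z axis and vertical above 0.35 rad).
It fails at once if the cap is screwed down while it is not over the neck (value of joint swing_arm above 0.3 rad and value of joint screw_cap below 1.2 rad).
It also fails if it takes over 70 s, if anything falls off the work surface, if the arm or the gripper's body presses on something with over 40 N, if the wrist force passes 120 N, or if a joint passes its speed limit or range.

### The arm

A 6-joint arm with a two-finger parallel gripper is mounted at the origin on a cart in front of the work surface, level with it; the furniture and walls round the work are solid. World frame = base frame: x ahead of the robot, y to its left, z up, the work surface at z = 0. Lengths are in mm, angles in rad, forces in N, time in s.
With the tool pointing down it reaches from about 275 to 750 mm from the base axis. Payload 10.2 kg.
Tool frame: the origin (TCP) lies between the finger pads; the fingertips stand 17 mm ahead of it and the grasp point (between the pads) lies 2 mm behind it (tips_ahead is the distance from the TCP to the fingertips, in mm); z points along the fingers, y is the line along which they close (so a half turn about z gives the same grasp; the last joint's range is limited). The gripper opens to 85 mm and grips with 20 to 120 N. Pads are 22 mm wide; open, the fingers measure 114 mm over their backs; the gripper's body (76 mm by 85 mm) begins 54 mm behind the grasp point. The pads swing forward as they close: fully open they stand 13 mm farther back than shut.
Start: joints at [0.97, 0.313, 1.498, -0, 1.331, -0.223], TCP at [193.673, 487.977, 248.294] pointing down, gripper open.
Joint ranges: [-2.94, 2.94], [-0.97, 2.17], [0.19, 2.56], [-1.23, 4.37], [0.02, 3.11], [-2.88, 2.88]. Speed limits (rad/s): [2.39, 2.39, 3.01, 3.14, 3.14, 3.14].

### API

Orientations are given as a unit quaternion [w, x, y, z].
In Python, from rig import sense, capture, finish_job, boxes_of, tips_ahead gives the robot as it stands.
- The arm moves only by the tool drive_tool, never from a script. Its argument "commands" is text: rows parted by semicolons, each of 7 numbers parted by spaces: the shift along the world's x, y, z in units of 0.1 m (1.0 is 0.1 m), then the turn, a rotation vector about the world's x, y, z in units of pi/4 rad (1.0 is pi/4 rad), then the opening in per cent of the stroke, from 0 (shut) to 100 (fully open). A call has 1 to 20 rows; each row shifts and turns the commanded pose from where the row before left it; what a row does not reach is not made up. A row lasts 1/12 s, in which the tool goes at most 41.7 mm and 7.16 degrees, less where a joint would pass 70% of its speed; a pose out of reach is approached as far as the arm can. A call with a number of a shift or a turn outside -1 to 1 is refused whole. A call with a gripper value outside its range is refused whole. The fingers move at their own pace and stop on an object; "force" is the grip in N (left out, the last holds). Time passes only in rows, so rows that do not move let the fingers close. It gives the time, the measured TCP pose, the force, the opening and the grip force at its end, in the units of the state.
- sense(): the state, without advancing time (a new reading comes with each control period).
- capture(name): name is "scene" or "side" or "wrist"; returns a dict with "pixels" (400x640x3 uint8, blue, green, red), "fov_y" (degrees; the focal length in pixels is half the picture's height over the tangent of half this angle, whatever the lens; pixels are square), "cx", "cy" (the principal point, pixels), "position" and "attitude" of the camera in the world; the wrist camera has in their place "tool_from_camera" (4x4, takes a point from camera to tool coordinates, whose origin is the TCP and whose axes are the flange's). Camera axes: x right, y down, z forward; pixel columns grow to the right and rows downward; lengths in mm; the calibration is good to about 2 mm. A picture is of the moment at which its call begins: read the wrist's pose just before it. There is no depth.
- finish_job(): hands the job in; it is judged then, once.
Trained networks look in a picture, given as the dict that the camera call returned (one of the last four; its "shot" number tells which), for a name from the list of things; names that differ only in an ending like _2 or _b are one class to them, and where a whole thing is asked for, a point or a joint stands for the part that bears it (a point fixed in the world has none). Each returns a list of dicts, best first, with "confidence" (0 to 1); they miss things now and then, are a little off and sometimes report something else, mostly with a low value. They report only what shows in the picture. A call takes as long as a camera call.
- boxes_of(picture, name): "position" ([column, row] in pixels, amid what is visible of it).
The state is a dict: "time_s": time; "joints": joint angles; "dq": joint speeds; "tau": joint torques, N m; "eef_pos": TCP position; "ee_rot": TCP orientation; "force": force on the tool from outside, world axes, zero at the start; "wrist_torque": the same for the moment, N m; "grip_width": opening from 0.0 (shut) to 1.0 (fully open); "grip_force": force on a finger pad.
Only numpy, scipy, OpenCV 4.12 (cv2) and the standard library are available. Lean on these libraries where they do the work, as an engineer would, in place of code of your own. Each camera call takes 0.05 s, during which the arm holds its last target. There are 200 camera calls.

## Working session

There is one attempt and no reset: what is moved stays moved. The work goes in short steps, Python scripts to look and compute and a tool call to move; the robot and the scene stay as the last step left them, time stands still between calls to the robot, and variables do not carry over. Pictures are saved under pics/ and viewed, at most 10 in all, crops included, and the job is handed in when it is done.

Besides the shell and the picture viewer there is one more tool, called after "Call:" as name(argument=value, ...), one argument or row to a line, values as JSON. drive_tool: Moves the arm, as the interface text tells. Shifts and turns lie within -1 to 1; 1 stands for 0.1 m of shift or pi/4 rad of turn. Its arguments: {"type":"object","properties":{"commands":{"type":"string"},"force":{"type":"number"}},"required":["commands"]}

```bash
ls; mkdir -p pics
cat > h.py <<'E'
import numpy as np, cv2
from scipy.spatial.transform import Rotation as R
from rig import sense, capture, finish_job, boxes_of, tips_ahead
def q2m(q): return R.from_quat([q[1],q[2],q[3],q[0]]).as_matrix()
def cam(p, s=None):
    """returns R (cam->world), t, f, cx, cy"""
    f=p['pixels'].shape[0]/2/np.tan(np.radians(p['fov_y'])/2)
    if 'tool_from_camera' in p:
        T=np.array(p['tool_from_camera']); M=q2m(s['ee_rot'])
        return M@T[:3,:3], M@T[:3,3]+np.array(s['eef_pos']), f,p['cx'],p['cy']
    a=np.array(p['attitude'])
    return (q2m(a) if a.size==4 else a.reshape(3,3)), np.array(p['position']), f,p['cx'],p['cy']
def proj(c,X):
    Rm,t,f,cx,cy=c; v=(np.atleast_2d(X)-t)@Rm
    return np.c_[cx+f*v[:,0]/v[:,2], cy+f*v[:,1]/v[:,2]]
def ray(c,uv):
    Rm,t,f,cx,cy=c; d=Rm@np.array([(uv[0]-cx)/f,(uv[1]-cy)/f,1]); return t,d/np.linalg.norm(d)
def onz(c,uv,z):
    t,d=ray(c,uv); return t+d*(z-t[2])/d[2]
def tri(rs):
    A=sum(np.eye(3)-np.outer(d,d) for t,d in rs); b=sum((np.eye(3)-np.outer(d,d))@t for t,d in rs)
    return np.linalg.solve(A,b)
E
python3 - <<'E'
from h import *
import pickle
s=sense(); print(s)
for n in ['scene','side']:
    p=capture(n); cv2.imwrite(f'pics/{n}0.png',p['pixels']); pickle.dump((s,p),open(n+'0.pkl','wb'))
    print(n,{k:v for k,v in p.items() if k!='pixels'})
    for o in ['cover_handle','cover','lip_edge','pivot','swing_arm','screw_cap','cap_grip','neck_top','bottle','eyepiece','objective_case','carton','housing_face']:
        print(o,[(np.round(b['position'],1),round(b['confidence'],2)) for b in boxes_of(p,o)[:2]])
E
```

```text
pics
{'time_s': 0.0, 'joints': array([ 9.69615156e-01,  3.13464195e-01,  1.49845705e+00,  4.66221186e-06,
        1.33100637e+00, -2.23378479e-01]), 'dq': array([-0.00022952, -0.00034695, -0.00182182, -0.00153411, -0.0005379 ,
       -0.00058883]), 'tau': array([ 1.77437381e-03, -4.12266755e+01, -2.59744298e+01, -5.48268997e-05,
        4.08675929e-03, -4.66147483e-06]), 'eef_pos': array([193.52011479, 487.76994515, 247.72028642]), 'ee_rot': array([-2.69533350e-04,  1.87780402e-01,  9.82210810e-01, -6.10645212e-04]), 'force': array([-0.47690603,  0.16432238,  0.25147138]), 'wrist_torque': array([-0.04050851, -0.00476586,  0.00779889]), 'grip_force': 0.0, 'grip_width': 0.9988651154617482}
scene {'fov_y': 50.119688895382936, 'cx': 322.5555733367594, 'cy': 202.92626315146921, 'position': array([301.69397663, 666.35155767, 744.12224112]), 'attitude': array([ 0.09896303, -0.23700061,  0.89969113, -0.35297719]), 'shot': 1}
cover_handle [(array([363.3, 294.1]), 0.57)]
cover [(array([360.2, 290.8]), 0.9)]
lip_edge [(array([320.3, 192.9]), 0.92)]
pivot [(array([371.1, 196.2]), 0.57)]
swing_ar
[... 661 characters left out ...]
8.34429328]), 'attitude': array([-0.45900588,  0.88013241,  0.10900662, -0.05289699]), 'shot': 2}
cover_handle [(array([261.5, 206.7]), 0.76)]
cover [(array([263.3, 201.4]), 0.89)]
lip_edge [(array([324.4, 232.4]), 0.67)]
pivot [(array([267.8, 242.8]), 0.74)]
swing_arm [(array([266.7, 241.2]), 0.59)]
screw_cap [(array([266.7, 240.3]), 0.58)]
cap_grip [(array([264.1, 237.9]), 0.85)]
neck_top []
bottle [(array([277.4, 215.1]), 0.93)]
eyepiece [(array([334.1, 202.5]), 0.66), (array([263.2, 205.1]), 0.39)]
objective_case [(array([241.5, 221.1]), 0.91), (array([322. , 236.3]), 0.49)]
carton [(array([392.7, 263.1]), 0.73), (array([327.6, 232.7]), 0.44)]
housing_face [(array([323.8, 233. ]), 0.83)]
```

Run:
```python
import cv2
a=cv2.imread('pics/scene0.png')[130:350,210:450]; b=cv2.imread('pics/side0.png')[150:330,200:440]
a=cv2.resize(a,None,fx=3,fy=3,interpolation=cv2.INTER_CUBIC)[:600]; cv2.imwrite('pics/a.png',a[:600])
b=cv2.resize(b,None,fx=3.3,fy=3.3,interpolation=cv2.INTER_CUBIC); cv2.imwrite('pics/b.png',b)
```

```text
(no output)
```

View pics/a.png

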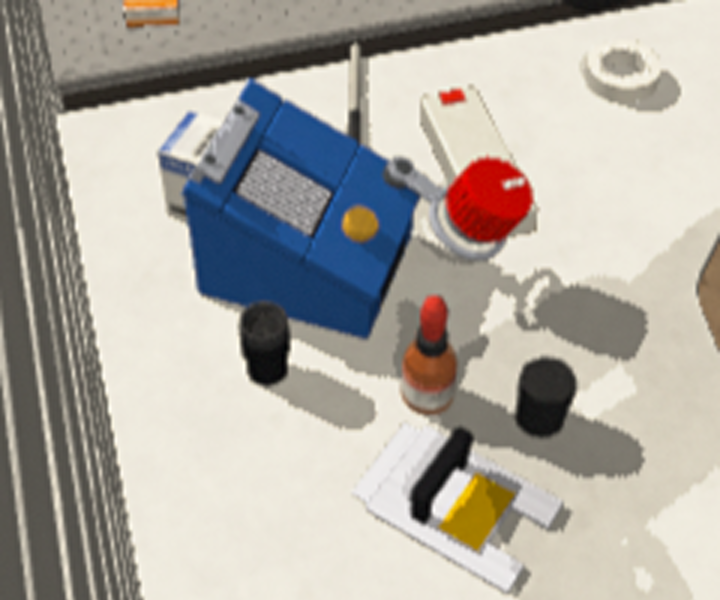

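View pics/b.png

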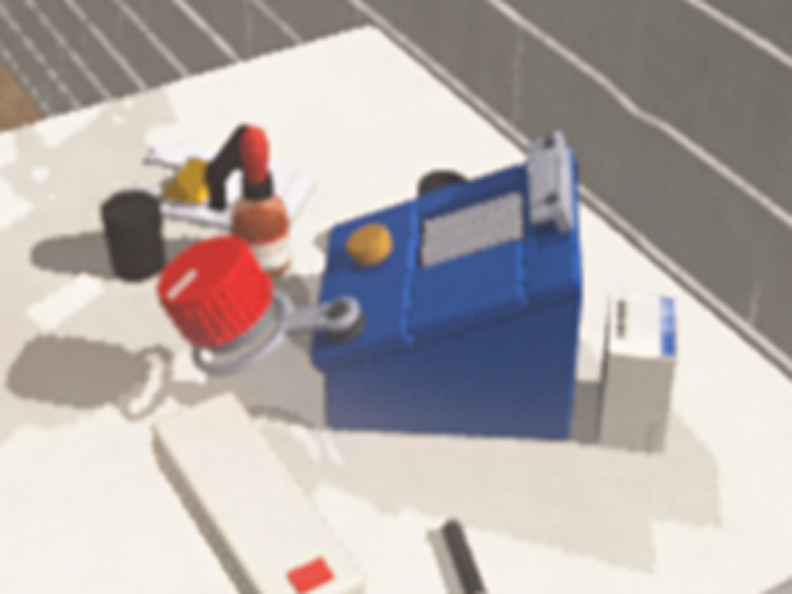

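Scene crop: lip, neck (330,203), pivot (344,187), arm pointing downhill with cap overhanging; the cover lies on the desk with its notch toward the lower right, and the bottle and case are close to it. Side crop: neck (312,224), pivot (305,244). Next I'll fit the poses.

```bash
cat >> h.py <<'E'
def faceM(yaw): return R.from_euler('z',yaw).as_matrix()@R.from_euler('y',-np.radians(25)).as_matrix()
E
cat > fit.py <<'E'
from h import *
import pickle
from scipy.optimize import least_squares
C={n:cam(pickle.load(open(n+'0.pkl','rb'))[1]) for n in ('scene','side')}
def px(n,u): return np.array([210,130])+np.array(u)/3 if n=='scene' else np.array([200,150])+np.array(u)/3.3
F=[('scene',(360,218),(-46,0,12)),('scene',(401,167),(-56,-62,15.5)),('scene',(252,80),(74,-76,0)),('scene',(188,185),(74,44,0)),('scene',(418,195),(-80,-76,0)),('scene',(380,303),(-80,44,0)),
('side',(370,240),(-46,0,12)),('side',(346,309),(-56,-62,15.5)),('side',(332,223),(-80,44,0)),('side',(313,362),(-80,-76,0)),('side',(580,290),(74,-76,0))]
def rf(p): return np.concatenate([proj(C[n],np.array([p[0]*100,p[1]*100,92])+faceM(p[2])@np.array(X))[0]-px(n,u) for n,u,X in F])
r=min((least_squares(rf,[5,1,y],loss='soft_l1') for y in(-.3,0,.3)),key=lambda r:r.cost); print('face',r.x,np.round(rf(r.x).reshape(-1,2),1).tolist())
K=[('scene',(410,425),(48,-33,-29)),('scene',(358,492),(48,33,-29)),('scene',(567,510),(-72,-38,-27)),('scene',(515,588),(-72,38,-27)),('scene',(462,434),(0,-31,8)),('scene',(425,492),(0,31,8)),
('side',(316,180),(48,-33,-29)),('side',(150,157),(-72,38,-27)),('side',(247,127),(0,31,8))]
def rk(p): return np.concatenate([proj(C[n],np.array([p[0]*100,p[1]*100,33])+R.from_euler('z',p[2]).as_matrix()@np.array(X))[0]-px(n,u) for n,u,X in K])
for y0 in (-2,-1,0,1,2):
  k=least_squares(rk,[3,3,y0],loss='soft_l1')
  print('cover',k.cost,k.x); 
print(np.round(rk(k.x).reshape(-1,2),1).tolist())
M=faceM(r.x[2]);O=np.array([*r.x[:2]*100,92])
for n,u in (('scene',(488,185)),('side',(200,265))):
    t,d=ray(C[n],px(n,u)); a=M.T@(t-O); b=M.T@d; X=a+b*(38+11+10-a[2])/b[2]; print(n,'cap top',X, X[:2]-[-56,-62], np.hypot(*(X[:2]-[-56,-62])))
for o,z,a,b in (('bottle',53,(430,355),(262,200)),('eyepiece',29,(266,342),None),('case',24,(546,397),(133,235)),('carton',36,(188,165),(640,370))):
    print(o,onz(C['scene'],px('scene',a),z).round(), b and onz(C['side'],px('side',b),z).round())
E
python3 fit.py
```

```text
face [6.46157404 1.33863477 0.19356594] [[0.4, -0.5], [-0.0, -1.6], [-1.7, -2.1], [-1.9, -0.5], [2.3, -5.9], [-1.0, -3.0], [-0.6, -1.6], [-1.6, -0.6], [-0.6, -0.5], [-0.6, -1.4], [0.8, -5.2]]
cover 42.28100468466093 [ 4.69150503  2.49572482 -0.04411468]
cover 42.281004684456306 [ 4.69150509  2.49572484 -0.04411446]
cover 42.28100468446371 [ 4.69150508  2.49572484 -0.04411447]
cover 42.28100468433075 [ 4.69150515  2.49572486 -0.0441142 ]
cover 42.28100468493914 [ 4.69150498  2.4957248  -0.0441149 ]
[[-1.5, -0.8], [-1.1, 0.8], [0.4, -4.3], [0.1, 0.2], [2.4, -2.9], [-1.0, 1.5], [-11.3, 14.8], [1.3, -5.7], [-1.3, -2.5]]
scene cap top [-111.97090607  -43.55845379   59.        ] [-55.97090607  18.44154621] 58.930747090410165
side cap top [-120.93336504  -45.8001227    59.        ] [-64.93336504  16.1998773 ] 66.92367234101506
bottle [512. 189.  53.] [518. 180.  53.]
eyepiece [625. 218.  29.] None
case [436. 162.  24.] [437. 161.  24.]
carton [768. 104.  36.] [761. 104.  36.]
```

Call:
drive_tool(
  commands="0.276 -0.238 0.05 0 0 -0.157 60;0.276 -0.238 0.05 0 0 -0.157 60;0.276 -0.238 0.05 0 0 -0.157 60;0.276 -0.238 0.05 0 0 -0.157 60;0.276 -0.238 0.05 0 0 -0.157 60;0.276 -0.238 0.05 0 0 -0.157 60;0.276 -0.238 0.05 0 0 -0.157 60;0.276 -0.238 0.05 0 0 -0.157 60;0.276 -0.238 0.05 0 0 -0.157 60;0.276 -0.238 0.05 0 0 -0.157 60;0 0 0 0 0 0 60;0 0 0 0 0 0 60",
)

```text
time_s: 2.4
eef_pos: [470.6, 248.9, 298.1]
ee_rot: [-0.0, 0.722, 0.692, -0.0]
force: [0.0, 0.8, 0.2]
grip_width: 0.597
grip_force: 0.0
```

```bash
sed -i "s/('side',(316,180),(48,-33,-29))/('side',(316,180),(48,33,-29))/; s/,('scene',(418,195),(-80,-76,0)),('scene',(380,303),(-80,44,0))//; s/,('side',(580,290),(74,-76,0))//" fit.py; python3 fit.py
python3 - <<'E'
from h import *
import pickle
s=sense(); p=capture('wrist'); pickle.dump((s,p),open('w1.pkl','wb')); cv2.imwrite('pics/w1.png',p['pixels'])
print(s['eef_pos'],s['ee_rot'],s['grip_width'],s['joints'],p['tool_from_camera'],p['fov_y'])
E
```

```text
face [6.46534428 1.3345396  0.20405113] [[0.4, -0.8], [-0.3, -2.0], [-2.2, -2.1], [-1.9, -0.4], [-0.5, -1.3], [-1.1, -0.2], [-0.7, -0.2], [-0.0, -0.9]]
cover 19.110664058661136 [ 4.68759939  2.48440425 -0.06795735]
cover 19.110664058639216 [ 4.68759934  2.48440426 -0.06795765]
cover 19.110664058622223 [ 4.68759935  2.48440426 -0.06795757]
cover 19.110664058632764 [ 4.68759938  2.48440425 -0.06795742]
cover 19.110664058620312 [ 4.68759936  2.48440425 -0.0679575 ]
[[-0.5, -1.3], [-0.6, -0.2], [0.9, -3.8], [-0.3, 0.3], [3.2, -3.0], [-0.9, 1.0], [-1.5, -1.5], [1.7, -5.8], [-1.3, -2.2]]
scene cap top [-112.72699692  -42.06653742   59.        ] [-56.72699692  19.93346258] 60.127324152585274
side cap top [-121.88069239  -43.42182723   59.        ] [-65.88069239  18.57817277] 68.4500849759049
bottle [512. 189.  53.] [518. 180.  53.]
eyepiece [625. 218.  29.] None
case [436. 162.  24.] [437. 161.  24.]
carton [768. 104.  36.] [761. 104.  36.]
[470.60331288 248.88166081 298.0787958 ] [-1.14552573e-04  7.21952166e-01  6.91942951e-01 -9.96394181e-05] 0.5974427912901618 [2.66180477e-01 2.98732874e-01 1.38713571e+00 1.06792369e-04
 1.45600858e+00 3.08610855e-01] [[ 2.71621963e-04 -9.64358658e-01 -2.64598384e-01  6.74806707e+01]
 [ 9.99999900e-01  3.56161114e-04 -2.71525158e-04 -1.44676382e-02]
 [ 3.56087293e-04 -2.64598284e-01  9.64358658e-01 -1.25394839e+02]
 [ 0.00000000e+00  0.00000000e+00  0.00000000e+00  1.00000000e+00]] 66.65204074692257
```

View pics/w1.png

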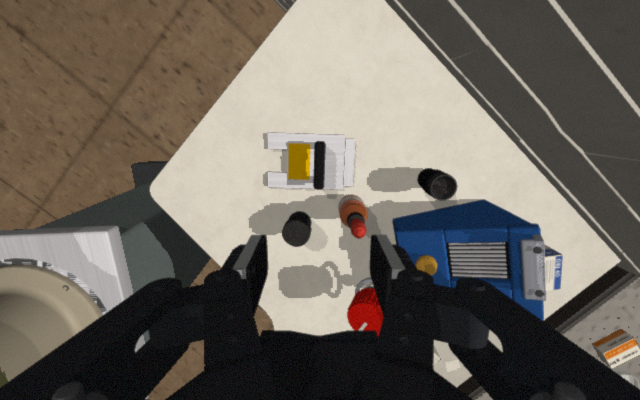

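Wrist view: cover at cols 264–355, rows 133–189 with its bar at col 319. Housing at the right, neck (427,265), lip front edge col ~523. I'll zoom in for sub-pixel points.

Run:
```python
import cv2
a=cv2.imread('pics/w1.png')[120:325,255:570]
cv2.imwrite('pics/w1c.png',cv2.resize(a,None,fx=2.5,fy=2.5,interpolation=cv2.INTER_CUBIC))
```

```text
(no output)
```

View pics/w1c.png

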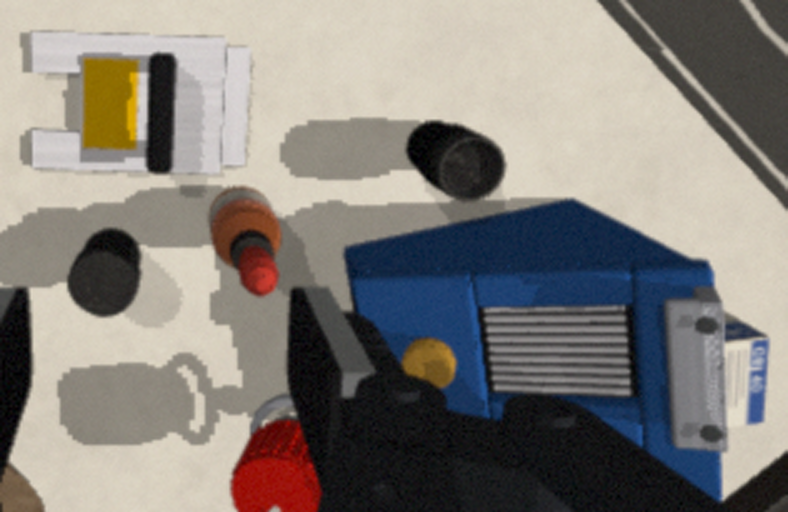

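```bash
sed -i '/^F=/i C["w"]=cam(pickle.load(open("w1.pkl","rb"))[1],pickle.load(open("w1.pkl","rb"))[0])' fit.py
sed -i "s/^def px.*/def px(n,u): return {'scene':np.array([210,130]),'side':np.array([200,150]),'w':np.array([255,120])}[n]+np.array(u)\/{'scene':3,'side':3.3,'w':2.5}[n]/
s/^F=\[/F=[('w',(355,276),(-80,44,0)),('w',(710,262),(74,44,0)),('w',(429,361),(-46,0,12)),('w',(667,302),(54,36,15)),('w',(674,447),(54,-36,15)),/
s/^K=\[/K=[('w',(32,31),(-72,38,-27)),('w',(33,166),(-72,-38,-27)),('w',(250,46),(48,33,-29)),('w',(246,163),(48,-33,-29)),('w',(162,54),(0,31,8)),('w',(159,172),(0,-31,8)),('w',(224,37),(34,38,-27)),('w',(221,172),(34,-38,-27)),/
s/^for y0.*/for y0 in (0,):/" fit.py
cat >> fit.py <<'E'
print('face O',O,'lip',O+M@[54,0,9],'neck',O+M@[-46,0,12],'pivot',O+M@[-56,-62,9])
print(boxes_of(pickle.load(open('w1.pkl','rb'))[1],'cap_grip')[:2])
E
python3 fit.py
```

```text
face [6.45451369 1.36047155 0.19182651] [[-1.7, 1.2], [2.7, 1.3], [0.2, 2.7], [-0.1, -0.8], [0.9, -0.2], [0.2, 0.3], [-0.2, -0.8], [-1.9, -1.5], [-2.2, 0.2], [-0.7, -2.4], [-1.7, -1.5], [-0.6, -1.3], [-0.7, -2.3]]
cover 27.612684014828595 [ 4.71438461  2.5133771  -0.06295896]
[[-1.6, 0.4], [-0.7, 1.3], [-0.1, -0.1], [-0.9, 0.5], [-0.2, -0.1], [0.0, 1.2], [0.3, -0.3], [-0.9, 0.4], [-2.4, -0.8], [-2.5, 0.5], [-1.0, -3.5], [-2.1, 0.8], [1.2, -2.5], [-2.8, 1.6], [-0.1, -2.1], [3.0, -6.2], [0.2, -2.8]]
scene cap top [-111.61042188  -45.90741486   59.        ] [-55.61042188  16.09258514] 57.892057474175886
side cap top [-120.48474611  -48.54268104   59.        ] [-64.48474611  13.45731896] 65.87398510683266
bottle [512. 189.  53.] [518. 180.  53.]
eyepiece [625. 218.  29.] None
case [436. 162.  24.] [437. 161.  24.]
carton [768. 104.  36.] [761. 104.  36.]
face O [645.45136924 136.0471547   92.        ] lip [689.76050547 144.65263458 122.97815622] neck [599.54750936 127.13195625  83.4352534 ] pivot [603.71570655  64.7830057   76.49014743]
[{'position': [363.9, 308.6], 'confidence': 0.93}, {'position': [477.4, 261.1], 'confidence': 0.74}]
```

Call:
drive_tool(
  commands="0.005 0.02 -0.3 0 0 -0.026 42;0 0 -0.3 0 0 0 42;0 0 -0.3 0 0 0 42;0 0 -0.3 0 0 0 42;0 0 -0.3 0 0 0 42;0 0 -0.3 0 0 0 42;0 0 -0.3 0 0 0 42;0 0 -0.25 0 0 0 42;0 0 -0.15 0 0 0 42;0 0 -0.15 0 0 0 42;0 0 0 0 0 0 42;0 0 0 0 0 0 0;0 0 0 0 0 0 0;0 0 0 0 0 0 0;0 0 0 0 0 0 0;0 0 0 0 0 0 0;0 0 0 0 0 0 0;0 0 0 0 0 0 0",
  force=80,
)

```text
time_s: 4.0
eef_pos: [470.4, 252.5, 34.5]
ee_rot: [0.0, 0.728, 0.685, 0.001]
force: [-1.7, 2.6, 6.7]
grip_width: 0.148
grip_force: 79.2
```

Call:
drive_tool(
  commands="0 0 0.1 0 0 0 0;0 0 0.2 0 0 0 0;0 0 0.25 0 0 0 0;0 0 0.25 0 0 0 0;0 0 0.25 0 0 0 0;0 0 0.25 0 0 0 0;0 0 0.25 0 0 0 0;0 0 0.2 0 0 0 0;0 0 0.1 0 0 0 0;0 0 0 0 0 0 0;0 0 0 0 0 0 0",
)

```text
time_s: 4.92
eef_pos: [469.9, 251.8, 217.9]
ee_rot: [-0.0, 0.728, 0.685, -0.0]
force: [0.1, 0.5, -2.5]
grip_width: 0.145
grip_force: 78.3
```

Run:
```python
from h import *
import pickle
s=sense(); p=capture('wrist'); q=capture('scene'); pickle.dump((s,p,q),open('w2.pkl','wb'))
print(s['eef_pos'],s['ee_rot'],s['grip_width'],s['force'],s['wrist_torque'])
a=p['pixels'][100:400,140:540]; b=q['pixels'][140:340,240:480]
cv2.imwrite('pics/w2.png',np.vstack([cv2.resize(a,(800,600))])[:600])
```

```text
[469.89766376 251.8289627  217.85530301] [-6.03273257e-05  7.28186309e-01  6.85379195e-01 -2.34949389e-04] 0.14478233229565715 [ 0.10736338  0.54892888 -2.45010791] [-0.01179593 -0.03744477  0.0025012 ]
```

View pics/w2.png

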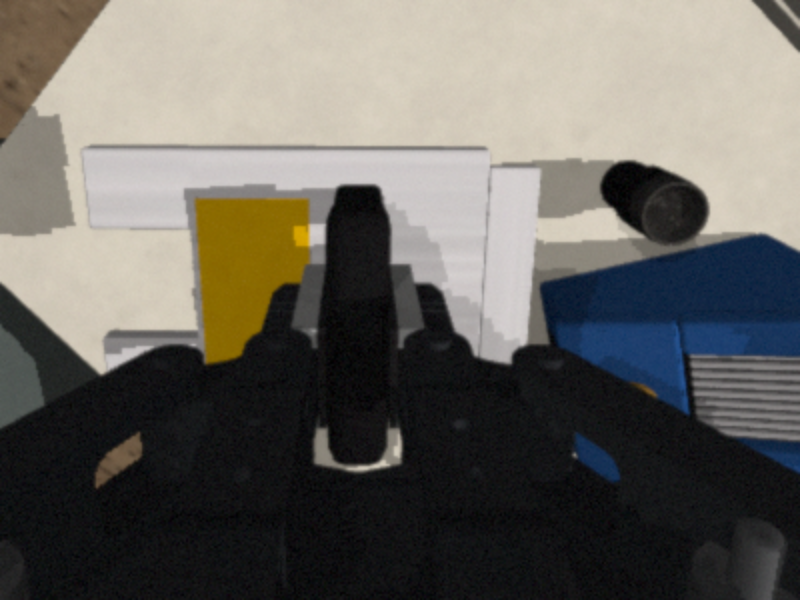

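Held cover: plate corners in crop at (84,147), (489,148), tongue (541,167), inner leg (90,226); bar held squarely.

```bash
cat > grip.py <<'E'
from h import *
import pickle
from scipy.optimize import least_squares
s,p,q=pickle.load(open('w2.pkl','rb')); c=cam(p,s); Rt=q2m(s['ee_rot']); t0=np.array(s['eef_pos'])
K=[((84,147),(-72,38,-27)),((489,148),(34,38,-27)),((541,167),(48,33,-29)),((90,227),(-72,16,-27)),((487,350),(34,-15,-27)),((358,187),(0,31,8))]
B=np.array([[0,1,0],[1,0,0],[0,0,-1.]]) # handle axes in tool frame (columns)
def pose(v): return B@R.from_rotvec([v[3],v[4],v[5]]).as_matrix(), v[:3]*10
def f(v):
    H,t=pose(v); e=[]
    for i,(u,X) in enumerate(K):
        d=proj(c,t0+Rt@(H@np.array(X)+t))[0]-(np.array([140,100])+np.array(u)/2)
        if i==4: d[1]=0
        if i==5: d=d*.5
        e+=list(d)
    return np.array(e+[v[3]*40,v[4]*40,v[2]*2])
r=least_squares(f,[0,0,0,0,0,0.]); print(r.x*[10,10,10,1,1,1],np.round(r.fun,1))
E
python3 grip.py
```

```text
[ 1.97081941e+00  4.37669486e-01 -9.97003940e-03 -9.06932193e-02
 -1.02892415e-02  5.73523128e-04] [ 0.  -0.5  0.9 -0.7  0.4 -1.1  0.3  0.6 -1.8  0.   0.2  2.6 -3.6 -0.4
 -0. ]
```

```bash
sed -i 's/v\[3\]\*40/v[3]*400/' grip.py; python3 grip.py
cat > plan.py <<'E'
# plan.py: list of waypoints (handle pose in face frame, extra tilt) -> rows
from h import *
import sys
O=np.array([645.5,136.0,92.]); YAW=.192; M=faceM(YAW)
B=np.array([[0,1,0],[1,0,0],[0,0,-1.]])
OFF=np.array([0.5,0.,1.5])   # handle in tool frame
def tcp(h,tilt,yaw=0.):
    Hw=M@R.from_euler('ZY',[yaw,tilt]).as_matrix(); Rt=Hw@B.T
    return O+M@np.array(h,float)-Rt@OFF, Rt
def tongue(x,z,tilt,y=0):  # handle pose with tongue's lower end at (x,y,z)
    T=R.from_euler('y',tilt).as_matrix(); return np.array([x,y,z])-T@np.array([48,0,-33])
def rows(p0,R0,p1,R1,n=None):
    d=(p1-p0); w=R.from_matrix(R1@R0.T).as_rotvec()
    n=n or int(np.ceil(max(np.linalg.norm(d)/28,np.linalg.norm(w)/.115)))
    print(n,'rows of',np.round(d/n/100,4),np.round(w/n/(np.pi/4),4),'total mm',d.round(1))
def chain(W,p=None,Rt=None):
    if p is None: s=sense(); p=np.array(s['eef_pos']); Rt=q2m(s['ee_rot'])
    for q,Q in W: rows(p,Rt,q,Q); p,Rt=q,Q
E
python3 - <<'E'
from plan import *
a=.22
W=[tcp(tongue(20,70,a),a),tcp(tongue(44,14,a),a),tcp(tongue(48,3,a),a),tcp(tongue(62,2,a),a),tcp(tongue(62,0,0),0)]
print([w[0].round(1) for w in W]); chain(W)
s=sense(); print(s['eef_pos'])
E
```

```text
[-2.55592034e-01  5.89734916e-01  2.44587195e+00 -1.99581850e-03
 -9.72367505e-03  3.89707439e-03] [-0.7 -0.4  1.3 -1.2  0.7 -2.1  1.3 -0.1 -2.9  0.   0.2  6.  -0.8 -0.4
  0.5]
[array([581.1, 123. , 187.3]), array([625.6, 131.6, 146.7]), array([633.8, 133.2, 138.4]), array([646.6, 135.7, 143.4]), array([643.7, 135.1, 129.2])]
7 rows of [ 0.1592 -0.184  -0.0423] [ 0.0028 -0.0398  0.0458] total mm [ 111.5 -128.8  -29.6]
3 rows of [ 0.1486  0.0289 -0.1354] [0. 0. 0.] total mm [ 44.6   8.7 -40.6]
1 rows of [ 0.0812  0.0158 -0.0828] [0. 0. 0.] total mm [ 8.1  1.6 -8.3]
1 rows of [0.1287 0.025  0.0501] [0. 0. 0.] total mm [12.9  2.5  5. ]
2 rows of [-0.0145 -0.0028 -0.0711] [ 0.0267 -0.1375 -0.    ] total mm [ -2.9  -0.6 -14.2]
[469.60250356 251.74392782 216.86383955]
```

Call:
drive_tool(
  commands="0.08 -0.09 0.1 0.0028 -0.04 0.046 0;0.159 -0.184 0 0.0028 -0.04 0.046 0;0.159 -0.184 0 0.0028 -0.04 0.046 0;0.159 -0.184 0 0.0028 -0.04 0.046 0;0.159 -0.184 -0.05 0.0028 -0.04 0.046 0;0.159 -0.184 -0.1 0.0028 -0.04 0.046 0;0.159 -0.184 -0.15 0.0028 -0.04 0.046 0;0.08 -0.09 -0.1 0 0 0 0;0.1 0.02 -0.1 0 0 0 0;0.12 0.023 -0.1 0 0 0 0;0.1 0.02 -0.08 0 0 0 0;0 0 0 0 0 0 0;0 0 0 0 0 0 0",
)

```text
time_s: 6.1
eef_pos: [612.9, 130.2, 158.9]
ee_rot: [0.068, 0.632, 0.767, 0.084]
force: [0.3, 0.2, -2.6]
grip_width: 0.147
grip_force: 78.4
```

Run:
```python
from plan import *
import pickle
s=sense(); print(s['eef_pos'],s['joints'].round(2))
a=.22
chain([tcp(tongue(44,14,a),a)])
p=capture('wrist'); q=capture('side'); sc=capture('scene'); pickle.dump((s,p,q,sc),open('w3.pkl','wb'))
w=cv2.resize(p['pixels'][60:360,180:480],(600,600)); 
A=cv2.resize(q['pixels'][170:270,260:393],(800,600),interpolation=cv2.INTER_CUBIC)
Bq=cv2.resize(sc['pixels'][140:240,260:393],(400,300),interpolation=cv2.INTER_CUBIC)
im=np.zeros((600,800,3),np.uint8); im[:300,:400]=cv2.resize(A,(400,300)); im[:300,400:]=Bq
im[300:,:600]=cv2.resize(p['pixels'][100:300,220:620],(600,300))
cv2.imwrite('pics/w3.png',im)
```

```text
[612.91829458 130.23118477 158.94702653] [ 0.01  0.51  1.47  0.05  0.95 -0.21]
1 rows of [ 0.1272  0.014  -0.1227] [-0.0019 -0.0001 -0.0014] total mm [ 12.7   1.4 -12.3]
```

View pics/w3.png

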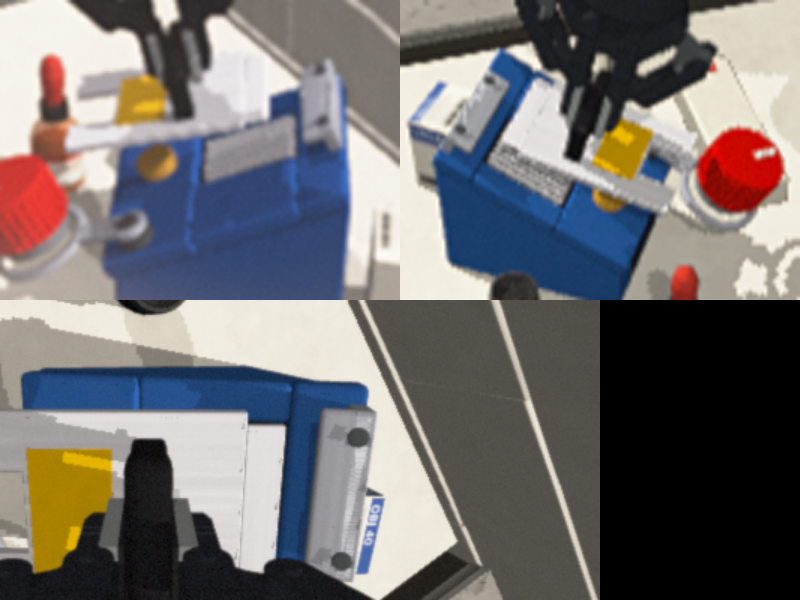

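The cover hovers level over the face, with its tongue right edge at crop x≈286 and the lip front at ≈320. I'll compare against predictions in the wrist view.

Run:
```python
from plan import *
import pickle
s,p,q,sc=pickle.load(open('w3.pkl','rb')); c=cam(p,s); Rt=q2m(s['ee_rot']);t=s['eef_pos']
def cr(X): return ((proj(c,X)-[220,100])*1.5+[0,300]).round(0).tolist()
for n,X in dict(lipLow=[(54,36,9),(54,-36,9)],lipTop=[(54,36,15),(54,-36,15)],lipback=[(72,36,15),(72,-36,15)],corner=[(74,44,0),(-80,44,0)],neck=[(-46,0,12)]).items(): print(n,cr(O+np.array(X)@M.T))
for n,X in dict(tong=[(48,33,-29),(48,-33,-29)],plate=[(34,38,-27),(34,-38,-27)],bar=[(0,31,8)]).items(): print(n,cr(t+(np.array(X)@B.T+OFF)@Rt.T))
# handle pose in face frame now
H=Rt@B; print('handle',M.T@(t+Rt@OFF-O),R.from_matrix(M.T@H).as_rotvec())
# gripped points in the side & scene views
big=q['pixels'][170:270,260:393]
```

```text
lipLow [[322.0, 405.0], [305.0, 568.0]]
lipTop [[324.0, 407.0], [307.0, 576.0]]
lipback [[375.0, 409.0], [352.0, 581.0]]
corner [[374.0, 383.0], [19.0, 373.0]]
neck [[82.0, 475.0]]
tong [[285.0, 421.0], [271.0, 588.0]]
plate [[247.0, 408.0], [235.0, 602.0]]
bar [[147.0, 457.0]]
handle [-2.01833398  1.05704159 73.19343651] [0.0017649  0.21979874 0.00058617]
```

Call:
drive_tool(
  commands="0.059 0.008 -0.064 0 0 0 0;0.059 0.008 -0.064 0 0 0 0;0.059 0.008 -0.064 0 0 0 0;0 0 0 0 0 0 0;0.0062 0.0012 -0.0136 0 0 0 0;0 0 0 0 0 0 0;0 0 0 0 0 0 0",
)

```text
time_s: 6.83
eef_pos: [631.9, 132.4, 139.8]
ee_rot: [0.069, 0.632, 0.767, 0.085]
force: [0.5, -1.3, -1.9]
grip_width: 0.148
grip_force: 78.3
```

```bash
cat > st.py <<'E'
from plan import *
s=sense(); Rt=q2m(s['ee_rot']); t=s['eef_pos']; H=Rt@B; h=M.T@(t+Rt@OFF-O)
print('handle',h.round(1),R.from_matrix(M.T@H).as_rotvec().round(3),'tongue',(h+M.T@H@[48,0,-33]).round(1),'F face',(M.T@s['force']).round(1),s['wrist_torque'].round(2),s['time_s'])
E
python3 st.py
```

```text
handle [ 7.1 -0.4 47.8] [0.001 0.216 0.001] tongue [46.9 -0.3  5.3] F face [-0.6 -1.3 -1.9] [-0.05  0.2   0.08] 6.8333
```

Call:
drive_tool(
  commands="0.0042 0.0008 -0.009 0 0 0 0;0.0042 0.0008 -0.009 0 0 0 0;0.0042 0.0008 -0.009 0 0 0 0;0 0 0 0 0 0 0;0 0 0 0 0 0 0",
)

```text
time_s: 7.25
eef_pos: [633.1, 132.6, 137.0]
ee_rot: [0.069, 0.632, 0.767, 0.085]
force: [-0.1, -1.1, -1.8]
grip_width: 0.149
grip_force: 78.3
```

```bash
python3 st.py
```

```text
handle [ 7.1 -0.4 44.7] [0.001 0.217 0.001] tongue [46.9 -0.3  2.2] F face [-1.  -1.1 -1.6] [-0.02  0.14 -0.01] 7.25
```

Call:
drive_tool(
  commands="0.0042 0.0008 -0.009 0 0 0 0;0 0 0 0 0 0 0;0.0042 0.0008 -0.009 0 0 0 0;0 0 0 0 0 0 0;0 0 0 0 0 0 0",
)

```text
time_s: 7.67
eef_pos: [634.0, 132.8, 135.2]
ee_rot: [0.069, 0.632, 0.767, 0.085]
force: [0.2, 0.2, -1.5]
grip_width: 0.151
grip_force: 78.3
```

```bash
python3 st.py
```

```text
handle [ 7.1 -0.4 42.7] [0.001 0.217 0.001] tongue [46.9 -0.3  0.1] F face [-0.4  0.2 -1.4] [-0.03  0.16 -0.01] 7.6667
```

Call:
drive_tool(
  commands="0.0042 0.0008 -0.009 0 0 0 0;0 0 0 0 0 0 0;0 0 0 0 0 0 0",
)

```text
time_s: 7.92
eef_pos: [634.3, 132.9, 134.6]
ee_rot: [0.069, 0.632, 0.767, 0.085]
force: [-3.4, -0.2, 0.7]
grip_width: 0.142
grip_force: 78.9
```

```bash
python3 st.py
```

```text
handle [ 7.2 -0.4 42. ] [0.001 0.217 0.001] tongue [47.  -0.3 -0.5] F face [-2.8  0.4  2.1] [-0.09  0.49 -0.03] 7.9167
```

Call:
drive_tool(
  commands="-0.005 -0.001 0.011 0 0 0 0;0.0267 0.0052 0.0127 0 0 0 0;0.0267 0.0052 0.0127 0 0 0 0;0.0267 0.0052 0.0127 0 0 0 0;0.0267 0.0052 0.0127 0 0 0 0;0 0 0 0 0 0 0;0 0 0 0 0 0 0",
)

```text
time_s: 8.5
eef_pos: [644.7, 134.9, 140.4]
ee_rot: [0.069, 0.632, 0.767, 0.085]
force: [0.4, -0.5, -2.7]
grip_width: 0.151
grip_force: 78.4
```

```bash
python3 st.py
```

```text
handle [19.2 -0.4 42.8] [0.001 0.217 0.001] tongue [59.  -0.3  0.3] F face [-0.9 -0.6 -2.6] [-0.04  0.18  0.01] 8.5
```

Run:
```python
from plan import *
chain([tcp(tongue(61.5,.2,.217,-.3),.217),tcp(tongue(61.5,0,.1,-.3),.1),tcp(tongue(61.5,-.2,.03,-.3),.03),tcp(tongue(61.5,-.3,0,-.3),0)])
```

```text
1 rows of [0.0222 0.0056 0.0097] [-0.001   0.0004 -0.002 ] total mm [2.2 0.6 1. ]
2 rows of [-0.0111 -0.0022 -0.0334] [ 0.0142 -0.0731  0.    ] total mm [-2.2 -0.4 -6.7]
1 rows of [-0.0093 -0.0018 -0.0419] [ 0.017  -0.0875  0.    ] total mm [-0.9 -0.2 -4.2]
1 rows of [-0.0031 -0.0006 -0.0183] [ 0.0073 -0.0375 -0.    ] total mm [-0.3 -0.1 -1.8]
```

Call:
drive_tool(
  commands="0.022 0.005 0.0097 0 0 0 0;0 0 0 0 0 0 0;-0.0055 -0.0011 -0.0167 0.0071 -0.0366 0 0;-0.0055 -0.0011 -0.0167 0.0071 -0.0366 0 0;-0.0055 -0.0011 -0.0167 0.0071 -0.0366 0 0;-0.0055 -0.0011 -0.0167 0.0071 -0.0366 0 0;0 0 0 0 0 0 0;0 0 0 0 0 0 0",
)

```text
time_s: 9.17
eef_pos: [644.4, 134.9, 134.9]
ee_rot: [0.106, 0.627, 0.761, 0.129]
force: [0.4, -0.3, -1.7]
grip_width: 0.143
grip_force: 78.5
```

```bash
python3 st.py
```

```text
handle [16.8 -0.4 37.9] [0.001 0.1   0.001] tongue [61.3 -0.3  0.3] F face [-0.4 -0.3 -1.7] [-0.04  0.23 -0.01] 9.1667
```

Call:
drive_tool(
  commands="-0.0045 -0.001 -0.021 0.0085 -0.044 0 0;-0.0045 -0.001 -0.021 0.0085 -0.044 0 0;0 0 0 0 0 0 0;-0.0031 -0.0006 -0.018 0.0073 -0.0375 0 0;0 0 0 0 0 0 0;0 0 0 0 0 0 0",
)

```text
time_s: 9.67
eef_pos: [643.7, 134.6, 129.3]
ee_rot: [0.137, 0.62, 0.754, 0.167]
force: [-0.5, -0.3, -0.6]
grip_width: 0.147
grip_force: 78.7
```

```bash
python3 st.py
```

```text
handle [13.9 -0.5 33.2] [ 0.001 -0.     0.001] tongue [61.9 -0.4  0.2] F face [-0.7 -0.2 -0.3] [-0.05  0.34  0.01] 9.6667
```

Call:
drive_tool(
  commands="0.0025 0.0005 -0.0055 0 0 0 0;0 0 0 0 0 0 0;0 0 0 0 0 0 25;0 0 0 0 0 0 35;0 0 0 0 0 0 35;0 0 0 0 0 0 35;-0.041 -0.008 0.09 0 0 0 35;-0.083 -0.016 0.18 0 0 0 35;-0.083 -0.016 0.18 0 0 0 35;-0.083 -0.016 0.18 0 0 0 35;-0.083 -0.016 0.18 0 0 0 35;0 0 0 0 0 0 35;0 0 0 0 0 0 35",
)

```text
time_s: 10.75
eef_pos: [606.4, 127.5, 210.6]
ee_rot: [0.139, 0.62, 0.754, 0.168]
force: [0.7, 1.0, -0.5]
grip_width: 0.349
grip_force: 0.0
```

Run:
```python
from plan import *
import pickle
s=sense(); p=capture('wrist'); q=capture('side'); sc=capture('scene'); pickle.dump((s,p,q,sc),open('w4.pkl','wb')); print(s['eef_pos'],s['force'],s['joints'].round(2))
im=np.zeros((600,800,3),np.uint8)
im[:300,:400]=cv2.resize(q['pixels'][170:270,240:373],(400,300),interpolation=cv2.INTER_CUBIC); im[:300,400:]=cv2.resize(sc['pixels'][140:240,270:403],(400,300),interpolation=cv2.INTER_CUBIC)
im[300:,:]=cv2.resize(p['pixels'][125:365,0:640],(800,300))
cv2.imwrite('pics/w4.png',im)
```

```text
[606.38963808 127.47213394 210.60074625] [ 0.69798216  1.00766074 -0.46971595] [-0.02  0.35  1.61  0.13  0.75 -0.29]
```

View pics/w4.png

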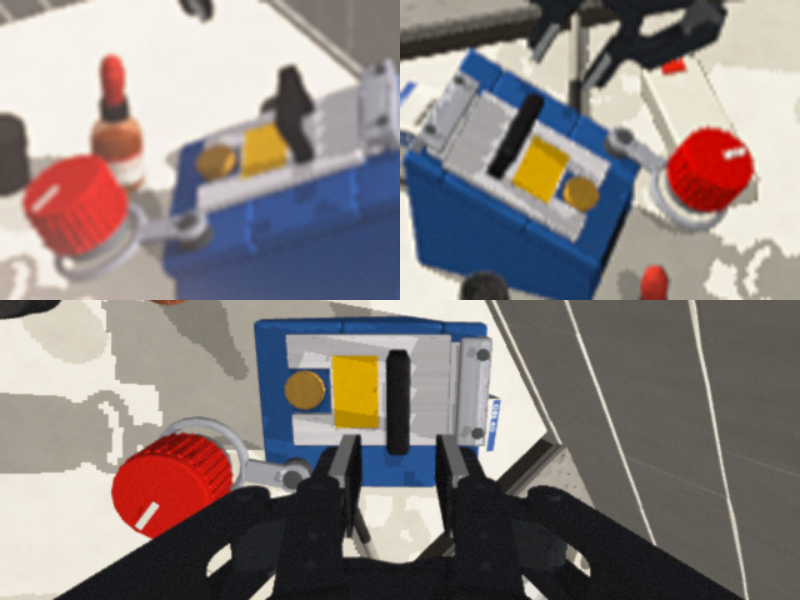

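Cover lies flat, tongue under the lip, notch round the neck. Next I'll fit the cap (swing, screw height) by silhouette.

```bash
cat > cap.py <<'E'
from plan import *
import pickle,sys
from scipy.optimize import minimize
def fit(s,views,x0=(1.48,2.2),fixed=None):
    P=[]
    for p in views:
        c=cam(p,s); hsv=cv2.cvtColor(p['pixels'],cv2.COLOR_BGR2HSV)
        m=(((hsv[...,0]<8)|(hsv[...,0]>172))&(hsv[...,1]>150)&(hsv[...,2]>60)).astype(np.uint8)
        n,l,st,_=cv2.connectedComponentsWithStats(cv2.morphologyEx(m,cv2.MORPH_CLOSE,np.ones((3,3),np.uint8)))
        k=1+np.argmax(st[1:,4]); P.append((c,cv2.convexHull(np.argwhere(l==k)[:,::-1].astype(np.int32))))
    a=np.linspace(0,2*np.pi,40)
    def hulls(v):
        th,u=v[0]+1.412,v[1]; z=38+4*u; ctr=np.array([-56+62.8*np.cos(th),-62+62.8*np.sin(th)])
        X=np.array([[ctr[0]+28*np.cos(b),ctr[1]+28*np.sin(b),zz] for zz in (z-22,z+12) for b in a]); return O+X@M.T
    def cost(v):
        t=0
        for c,h in P:
            g=cv2.convexHull(proj(c,hulls(v)).astype(np.float32)); h=h.astype(np.float32)
            i=cv2.intersectConvexConvex(g,h)[0]; A,Bq=cv2.contourArea(g),cv2.contourArea(h); t+=1-i/(A+Bq-i)
        return t/len(P)
    r=minimize(cost,x0,method='Nelder-Mead',options=dict(initial_simplex=[x0,(x0[0]+.1,x0[1]),(x0[0],x0[1]+.4)])); return r
if __name__=='__main__':
    s,p,q,sc=pickle.load(open('w4.pkl','rb'))
    for V in ([p,q,sc],[p],[q],[sc],[q,sc]):
        r=fit(s,V); print(r.x,r.fun)
    from scipy.spatial.transform import Rotation
    print(M)
    th=fit(s,[p,q,sc]).x; a=th[0]+1.412; print('grip world',O+M@[-56+62.8*np.cos(a),-62+62.8*np.sin(a),38+4*th[1]])
E
python3 cap.py
```

```text
[1.50964502 2.65114577] 0.18105432099832539
[1.50297043 2.71828193] 0.16030259712756745
[1.52837915 2.32690182] 0.2070435268858306
[1.58900685 1.21291466] 0.16113565321850154
[1.53461156 2.28401518] 0.18759991214761312
[[ 0.88965398 -0.19082252 -0.41485246]
 [ 0.17294394  0.98162455 -0.08064508]
 [ 0.42261826  0.          0.90630779]]
grip world [530.2077747   64.38530563  86.48305136]
```

```bash
cat > cp.py <<'E'
import plan; from plan import *
plan.OFF=np.zeros(3)
def cappose(sw,z):  # tool pose with closing line along the tangent at swing sw, TCP at face height z
    a=sw+1.412; return tcp([-56+62.8*np.cos(a),-62+62.8*np.sin(a),z],0,a-np.pi/2)
def st():
    s=sense(); Rt=q2m(s['ee_rot']); h=M.T@(s['eef_pos']-O); Y=M.T@Rt[:,1]; d=h[:2]+[56,62]
    print('tcp',h.round(1),'yaw',np.arctan2(Y[1],Y[0]).round(3),'tilt',(M.T@Rt[:,2]).round(3),'r',np.hypot(*d).round(1),'sw',(np.arctan2(d[1],d[0])-1.412).round(3),'F',(M.T@s['force']).round(1),'tq',(M.T@s['wrist_torque']).round(2),'gw',round(s['grip_width']*85,1),'q',s['joints'].round(2),s['time_s'])
E
python3 - <<'E'
from cp import *
st(); W=[cappose(1.51,120),cappose(1.51,54)]; print([w[0] for w in W]); chain(W)
E
```

```text
tcp [ 12.6  -0.8 122.3] yaw 0.001 tilt [-0.001  0.001 -1.   ] r 91.9 sw -0.684 F [ 0.2 -0.7  0.3] tq [ 0.    0.22 -0.02] gw 29.8 q [-0.02  0.36  1.61  0.13  0.75 -0.29] 10.9
[array([500.58903815,  58.60541888, 151.18721977]), array([527.96930068,  63.92799439,  91.37090582])]
12 rows of [-0.0879 -0.0574 -0.0475] [-0.0595 -0.0117  0.1298] total mm [-105.5  -68.9  -57. ]
3 rows of [ 0.0913  0.0177 -0.1994] [0. 0. 0.] total mm [ 27.4   5.3 -59.8]
```

Call:
drive_tool(
  commands="-0.0879 -0.0574 -0.0475 -0.0595 -0.0117 0.1298 100;-0.0879 -0.0574 -0.0475 -0.0595 -0.0117 0.1298 100;-0.0879 -0.0574 -0.0475 -0.0595 -0.0117 0.1298 100;-0.0879 -0.0574 -0.0475 -0.0595 -0.0117 0.1298 100;-0.0879 -0.0574 -0.0475 -0.0595 -0.0117 0.1298 100;-0.0879 -0.0574 -0.0475 -0.0595 -0.0117 0.1298 100;-0.0879 -0.0574 -0.0475 -0.0595 -0.0117 0.1298 100;-0.0879 -0.0574 -0.0475 -0.0595 -0.0117 0.1298 100;-0.0879 -0.0574 -0.0475 -0.0595 -0.0117 0.1298 100;-0.0879 -0.0574 -0.0475 -0.0595 -0.0117 0.1298 100;-0.0879 -0.0574 -0.0475 -0.0595 -0.0117 0.1298 100;-0.0879 -0.0574 -0.0475 -0.0595 -0.0117 0.1298 100;0 0 0 0 0 0 100;0 0 0 0 0 0 100",
)

```text
time_s: 12.07
eef_pos: [500.9, 58.5, 151.8]
ee_rot: [0.211, 0.015, 0.976, 0.045]
force: [0.5, 0.6, 1.6]
grip_width: 1.0
grip_force: 0.0
```

Run:
```python
from cp import *; from cap import fit
import pickle
st(); s=sense(); p=capture('wrist'); q=capture('side'); sc=capture('scene')
for V in ([p],[q],[p,q]): r=fit(s,V); print(r.x,r.fun)
im=np.zeros((600,800,3),np.uint8); im[:400,:640]=p['pixels']; 
im[400:,:266]=cv2.resize(q['pixels'][170:270,210:343],(266,200)); cv2.imwrite('pics/w5.png',im)
chain([cappose(1.51,54)])
```

```text
tcp [-116.8  -48.4  120.4] yaw 1.347 tilt [-0.     0.001 -1.   ] r 62.3 sw 1.51 F [1.2 0.5 1.3] tq [ 0.02  0.22 -0.01] gw 85.0 q [-0.2   0.2   1.99  0.31  0.56 -1.96] 12.0667
[1.52566771 0.46988445] 0.02004011618732393
[1.52838947 2.33033135] 0.2048512965651038
[1.52175253 1.80019241] 0.14725707141880712
3 rows of [ 0.0885  0.017  -0.2035] [-0.0009  0.0003  0.0005] total mm [ 26.6   5.1 -61. ]
```

View pics/w5.png

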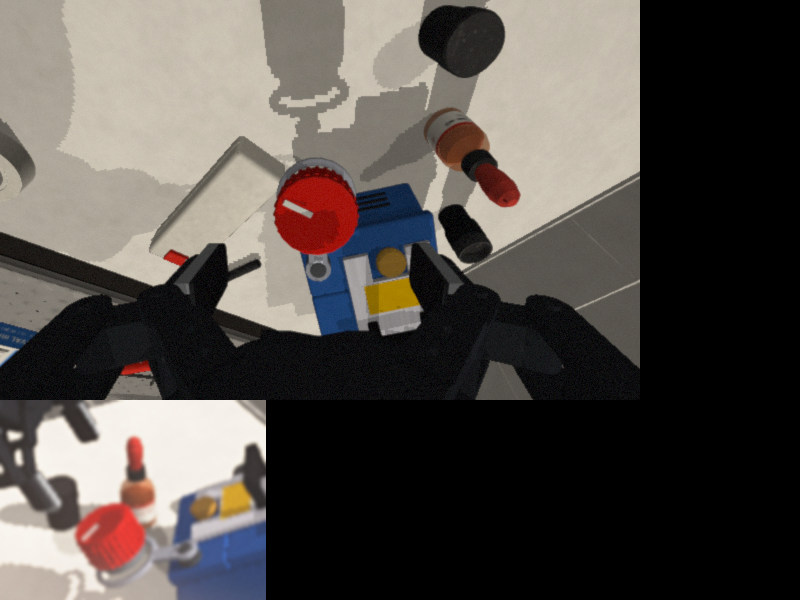

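Cap is centred between the open fingers (cap col 316, fingers at 210/430), with clear space all round. Descend and close on it.

Call:
drive_tool(
  commands="0.07 0.014 -0.155 0 0 0 100;0.07 0.014 -0.155 0 0 0 100;0.07 0.014 -0.155 0 0 0 100;0.04 0.008 -0.09 0 0 0 100;0.035 0.007 -0.083 0 0 0 100;0 0 0 0 0 0 100;0 0 0 0 0 0 60;0 0 0 0 0 0 60;0 0 0 0 0 0 60;0 0 0 0 0 0 60;0 0 0 0 0 0 60",
  force=25,
)

```text
time_s: 13.13
eef_pos: [529.5, 64.2, 89.3]
ee_rot: [0.213, 0.013, 0.976, 0.045]
force: [-4.9, -1.0, 6.5]
grip_width: 0.646
grip_force: 28.6
```

Run:
```python
from cp import *
st(); print(tips_ahead() if callable(tips_ahead) else tips_ahead, sense()['grip_force'])
```

```text
tcp [-116.7  -48.3   51.4] yaw 1.351 tilt [ 0.002  0.001 -1.   ] r 62.3 sw 1.508 F [-1.8 -0.   8. ] tq [-0.1   0.4  -0.08] gw 54.9 q [-0.17  0.37  1.97  0.38  0.41 -2.04] 13.1333
17.0 28.574098348617554
```

Run:
```python
from cp import *
s=sense(); p=np.array(s['eef_pos']); 
for i in range(1,16):
    q,_=cappose(1.51-.1*i if i<15 else 0,51.5); d=(q-p)/100; p=q
    print('%.4f %.4f %.4f 0.0528 0.0103 -0.1154 73;'%tuple(d),end='')
```

```text
-0.0019 0.0613 0.0055 0.0528 0.0103 -0.1154 73;0.0090 0.0614 0.0096 0.0528 0.0103 -0.1154 73;0.0146 0.0599 0.0120 0.0528 0.0103 -0.1154 73;0.0200 0.0577 0.0143 0.0528 0.0103 -0.1154 73;0.0253 0.0551 0.0165 0.0528 0.0103 -0.1154 73;0.0303 0.0518 0.0185 0.0528 0.0103 -0.1154 73;0.0349 0.0480 0.0203 0.0528 0.0103 -0.1154 73;0.0393 0.0438 0.0219 0.0528 0.0103 -0.1154 73;0.0432 0.0391 0.0233 0.0528 0.0103 -0.1154 73;0.0467 0.0341 0.0244 0.0528 0.0103 -0.1154 73;0.0498 0.0286 0.0253 0.0528 0.0103 -0.1154 73;0.0523 0.0230 0.0260 0.0528 0.0103 -0.1154 73;0.0544 0.0170 0.0264 0.0528 0.0103 -0.1154 73;0.0558 0.0109 0.0265 0.0528 0.0103 -0.1154 73;0.0625 0.0049 0.0290 0.0528 0.0103 -0.1154 73;
```

Call:
drive_tool(
  commands="0 0 0 0 0 0 73;0 0 0 0 0 0 73;0 0.061 0.006 0.0528 0.0103 -0.1154 73;0.009 0.0614 0.0096 0.0528 0.0103 -0.1154 73;0.0146 0.06 0.012 0.0528 0.0103 -0.1154 73;0.02 0.0577 0.0143 0.0528 0.0103 -0.1154 73;0.0253 0.0551 0.0165 0.0528 0.0103 -0.1154 73;0.0303 0.0518 0.0185 0.0528 0.0103 -0.1154 73;0.0349 0.048 0.0203 0.0528 0.0103 -0.1154 73;0.0393 0.0438 0.0219 0.0528 0.0103 -0.1154 73;0 0 0 0 0 0 73",
)

```text
time_s: 14.05
eef_pos: [547.0, 108.7, 100.5]
ee_rot: [0.178, 0.394, 0.893, 0.124]
force: [0.2, -0.7, 0.0]
grip_width: 0.729
grip_force: 0.0
```

Run:
```python
from cp import *
st();
```

```text
tcp [-88.8  -8.   50.8] yaw 0.549 tilt [ 0.001  0.001 -1.   ] r 63.2 sw 0.705 F [ 0.1 -0.7 -0. ] tq [ 0.01  0.21 -0.01] gw 61.9 q [-0.06  0.39  1.9   0.25  0.44 -1.01] 14.05
```

Call:
drive_tool(
  commands="0.0432 0.0391 0.0233 0.0528 0.0103 -0.1154 73;0.0467 0.0341 0.0244 0.0528 0.0103 -0.1154 73;0.0498 0.0286 0.0253 0.0528 0.0103 -0.1154 73;0.0523 0.023 0.026 0.0528 0.0103 -0.1154 73;0.0544 0.017 0.0264 0.0528 0.0103 -0.1154 73;0.0558 0.011 0.0265 0.0528 0.0103 -0.1154 73;0.0625 0.005 0.029 0.0528 0.0103 -0.1154 73;0 0 0 0 0 0 73;0 0 0 0 0 0 73",
)

```text
time_s: 14.8
eef_pos: [583.0, 123.9, 118.2]
ee_rot: [0.126, 0.673, 0.707, 0.177]
force: [0.2, -0.2, 0.2]
grip_width: 0.729
grip_force: 0.0
```

Run:
```python
from cp import *
st(); s=sense();p=capture('wrist'); q=capture('side'); sc=capture('scene')
im=np.zeros((600,800,3),np.uint8); im[:250,:400]=cv2.resize(p['pixels'],(400,250)); im[:300,400:]=cv2.resize(sc['pixels'][140:240,260:393],(400,300),interpolation=cv2.INTER_CUBIC)
im[300:,:400]=cv2.resize(q['pixels'][170:270,240:373],(400,300),interpolation=cv2.INTER_CUBIC); cv2.imwrite('pics/w6.png',im)
```

```text
tcp [-46.6   0.   50.7] yaw -0.143 tilt [ 0.001 -0.    -1.   ] r 62.7 sw 0.008 F [ 0.2 -0.2  0.1] tq [0.05 0.17 0.03] gw 61.9 q [-0.02  0.43  1.77  0.18  0.52 -0.21] 14.8
```

View pics/w6.png

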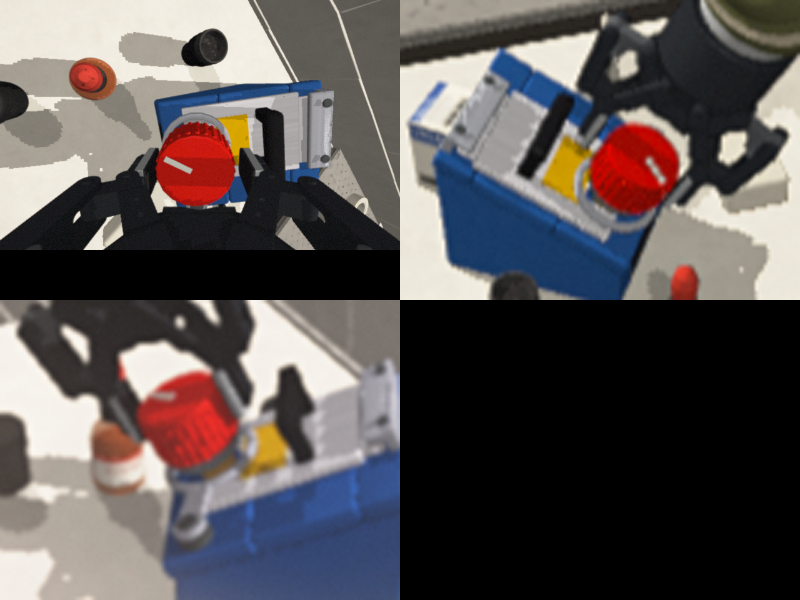

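Cap sits over the neck with arm almost at its stop. Nudge it to the stop, recentre, grip.

Call:
drive_tool(
  commands="0.012 0 0.005 0 0 0 73;0.012 0 0.005 0 0 0 73;0 0 0 0 0 0 73;-0.012 0 -0.005 0 0 0 73;-0.012 0 -0.005 0 0 0 73;0 0 0 0 0 0 60;0 0 0 0 0 0 60;0 0 0 0 0 0 60;0 0 0 0 0 0 60",
  force=30,
)

```text
time_s: 15.7
eef_pos: [582.4, 123.9, 118.5]
ee_rot: [0.125, 0.675, 0.705, 0.176]
force: [-9.2, -1.7, 6.6]
grip_width: 0.645
grip_force: 29.6
```

Run:
```python
from cp import *
st();
```

```text
tcp [-47.    0.2  51.2] yaw -0.148 tilt [-0.001 -0.    -1.   ] r 62.8 sw 0.016 F [-5.7  0.1  9.9] tq [-0.01  1.2   0.01] gw 54.8 q [-0.02  0.43  1.77  0.18  0.52 -0.21] 15.7
```

Call:
drive_tool(
  commands="0.0017 0.0003 -0.0036 0.0528 0.0103 -0.1154 60;0.0017 0.0003 -0.0036 0.0528 0.0103 -0.1154 60;0.0017 0.0003 -0.0036 0.0528 0.0103 -0.1154 60;0.0017 0.0003 -0.0036 0.0528 0.0103 -0.1154 60;0.0017 0.0003 -0.0036 0.0528 0.0103 -0.1154 60;0.0017 0.0003 -0.0036 0.0528 0.0103 -0.1154 60;0.0017 0.0003 -0.0036 0.0528 0.0103 -0.1154 60;0.0017 0.0003 -0.0036 0.0528 0.0103 -0.1154 60;0.0017 0.0003 -0.0036 0.0528 0.0103 -0.1154 60;0.0017 0.0003 -0.0036 0.0528 0.0103 -0.1154 60;0 0 0 0 0 0 60",
)

```text
time_s: 16.62
eef_pos: [584.3, 124.0, 115.0]
ee_rot: [0.025, 0.931, 0.293, 0.214]
force: [-9.3, -2.3, 6.4]
grip_width: 0.642
grip_force: 29.8
```

Run:
```python
from cp import *
st();
```

```text
tcp [-46.8  -0.1  47.2] yaw -1.153 tilt [-0.001 -0.001 -1.   ] r 62.6 sw 0.011 F [-5.9 -0.5  9.9] tq [-0.36  1.03 -0.16] gw 54.5 q [-0.02  0.44  1.77  0.18  0.52  0.8 ] 16.6167
```

Call:
drive_tool(
  commands="0.0017 0.0003 -0.0036 0.0528 0.0103 -0.1154 60;0.0017 0.0003 -0.0036 0.0528 0.0103 -0.1154 60;0.0017 0.0003 -0.0036 0.0528 0.0103 -0.1154 60;0.0017 0.0003 -0.0036 0.0528 0.0103 -0.1154 60;0.0017 0.0003 -0.0036 0.0528 0.0103 -0.1154 60;0.0017 0.0003 -0.0036 0.0528 0.0103 -0.1154 60;0.0017 0.0003 -0.0036 0.0528 0.0103 -0.1154 60;0.0017 0.0003 -0.0036 0.0528 0.0103 -0.1154 60;0 0 0 0 0 0 60",
)

```text
time_s: 17.37
eef_pos: [585.6, 124.0, 112.0]
ee_rot: [-0.061, 0.972, -0.093, 0.207]
force: [-9.9, -4.3, 7.3]
grip_width: 0.646
grip_force: 30.0
```

Run:
```python
from cp import *
st();
```

```text
tcp [-46.9  -0.3  44. ] yaw -1.953 tilt [-0.003 -0.001 -1.   ] r 62.4 sw 0.012 F [-6.5 -2.3 11. ] tq [-0.79  1.34 -0.17] gw 54.9 q [-0.02  0.45  1.77  0.18  0.51  1.6 ] 17.3667
```

Still turning at friction torque (1.8 rad so far). Continue in smaller bites.

Call:
drive_tool(
  commands="0.0017 0.0003 -0.0036 0.0528 0.0103 -0.1154 60;0.0017 0.0003 -0.0036 0.0528 0.0103 -0.1154 60;0.0017 0.0003 -0.0036 0.0528 0.0103 -0.1154 60;0.0017 0.0003 -0.0036 0.0528 0.0103 -0.1154 60;0 0 0 0 0 0 60",
)

```text
time_s: 17.78
eef_pos: [586.2, 124.1, 110.5]
ee_rot: [-0.1, 0.934, -0.284, 0.19]
force: [-9.0, -5.1, 7.3]
grip_width: 0.645
grip_force: 30.0
```

Run:
```python
from cp import *
st();
```

```text
tcp [-47.   -0.4  42.3] yaw -2.353 tilt [-0.003 -0.    -1.   ] r 62.3 sw 0.013 F [-5.8 -3.3 10.8] tq [-0.78  1.51 -0.16] gw 54.8 q [-0.02  0.45  1.76  0.18  0.51  2.  ] 17.7833
```

Call:
drive_tool(
  commands="0.0017 0.0003 -0.0036 0.0528 0.0103 -0.1154 60;0.0017 0.0003 -0.0036 0.0528 0.0103 -0.1154 60;0 0 0 0 0 0 60",
)

```text
time_s: 18.03
eef_pos: [586.5, 124.1, 109.8]
ee_rot: [-0.119, 0.901, -0.376, 0.179]
force: [-9.6, -5.1, 6.2]
grip_width: 0.648
grip_force: 30.0
```

Run:
```python
from cp import *
st();
```

```text
tcp [-47.   -0.4  41.5] yaw -2.553 tilt [-0.003 -0.    -1.   ] r 62.3 sw 0.014 F [-6.8 -3.1 10.1] tq [-0.82  1.49 -0.15] gw 55.1 q [-0.02  0.45  1.76  0.18  0.51  2.2 ] 18.0333
```

Call:
drive_tool(
  commands="0.0017 0.0003 -0.0036 0.0528 0.0103 -0.1154 60;0.0017 0.0003 -0.0036 0.0528 0.0103 -0.1154 60;0.0017 0.0003 -0.0036 0.0528 0.0103 -0.1154 60;0 0 0 0 0 0 60",
)

```text
time_s: 18.37
eef_pos: [587.4, 123.7, 109.0]
ee_rot: [-0.144, 0.835, -0.506, 0.16]
force: [-9.4, -9.3, 6.6]
grip_width: 0.646
grip_force: 31.1
```

Run:
```python
from cp import *
st();
```

```text
tcp [-46.6  -1.   40.5] yaw -2.851 tilt [-0.002 -0.001 -1.   ] r 61.7 sw 0.006 F [-7.2 -7.4 10.7] tq [-1.23  1.4   0.25] gw 54.9 q [-0.02  0.45  1.76  0.18  0.51  2.49] 18.3667
```

Call:
drive_tool(
  commands="0.0008 0.0001 -0.0018 0.0528 0.0103 -0.1154 60;0.0008 0.0001 -0.0018 0.0528 0.0103 -0.1154 60;0 0 0 0 0 0 60",
)

```text
time_s: 18.62
eef_pos: [587.3, 124.0, 108.2]
ee_rot: [-0.16, 0.781, -0.587, 0.144]
force: [-8.3, -7.6, 5.4]
grip_width: 0.643
grip_force: 31.6
```

Run:
```python
from cp import *
st(); p=capture('wrist'); sc=capture('scene');q=capture('side')
im=np.zeros((600,800,3),np.uint8); im[:250,:400]=cv2.resize(p['pixels'],(400,250)); im[:300,400:]=cv2.resize(sc['pixels'][140:240,260:393],(400,300),interpolation=cv2.INTER_CUBIC)
im[300:,:400]=cv2.resize(q['pixels'][170:270,240:373],(400,300),interpolation=cv2.INTER_CUBIC); cv2.imwrite('pics/w7.png',im)
```

```text
tcp [-47.   -0.7  39.8] yaw -3.052 tilt [-0.003 -0.    -1.   ] r 62.0 sw 0.013 F [-6.5 -5.9  9. ] tq [-0.94  1.25  0.04] gw 54.6 q [-0.02  0.46  1.76  0.19  0.51  2.69] 18.6167
```

Call:
drive_tool(
  commands="0 0 0 0 0 0 73;0 0 0 0 0 0 73;0 0 0 0 0 0 73;-0.02 -0.004 0.045 0 0 0 73;-0.083 -0.016 0.18 0 0 0 73;-0.083 -0.016 0.18 0 0 0 73;-0.083 -0.016 0.18 0 0 0 73;-0.083 -0.016 0.18 0 0 0 73;-0.083 -0.016 0.18 0 0 0 73;-0.083 -0.016 0.18 0 0 0 73;0 0 0 0 0 0 73;0 0 0 0 0 0 73",
)

```text
time_s: 19.77
eef_pos: [536.3, 114.8, 221.7]
ee_rot: [-0.161, 0.781, -0.585, 0.145]
force: [0.3, -0.1, 0.1]
grip_width: 0.734
grip_force: 0.0
```

Run:
```python
from cp import *; from cap import fit
st(); s=sense(); p=capture('wrist'); q=capture('side'); sc=capture('scene')
for V in ([p],[q],[sc],[p,q,sc]): r=fit(s,V,(0.02,.3)); print(r.x,r.fun)
im=np.zeros((600,800,3),np.uint8); im[:250,:400]=cv2.resize(p['pixels'],(400,250)); im[:300,400:]=cv2.resize(sc['pixels'][150:230,270:377],(400,300),interpolation=cv2.INTER_CUBIC)
im[300:,:400]=cv2.resize(q['pixels'][190:265,280:380],(400,300),interpolation=cv2.INTER_CUBIC)
im[300:,400:]=cv2.resize(cv2.imread('pics/w7.png')[300:,:400],(400,300)); cv2.imwrite('pics/w8.png',im)
```

```text
tcp [-4.600e+01  1.000e-01  1.646e+02] yaw -3.048 tilt [ 0.001  0.    -1.   ] r 62.9 sw -0.001 F [ 0.2 -0.2 -0. ] tq [-0.05  0.19 -0.02] gw 62.4 q [-0.05  0.19  1.79  0.15  0.74  2.72] 19.7667
[ 0.02678349 -1.23204776] 0.041075090991874674
[ 0.08395823 -1.26728537] 0.19112920428363678
[ 0.02036271 -0.2531389 ] 0.1328867779731585
[ 0.02194473 -0.56157027] 0.12805659424997165
```

View pics/w8.png

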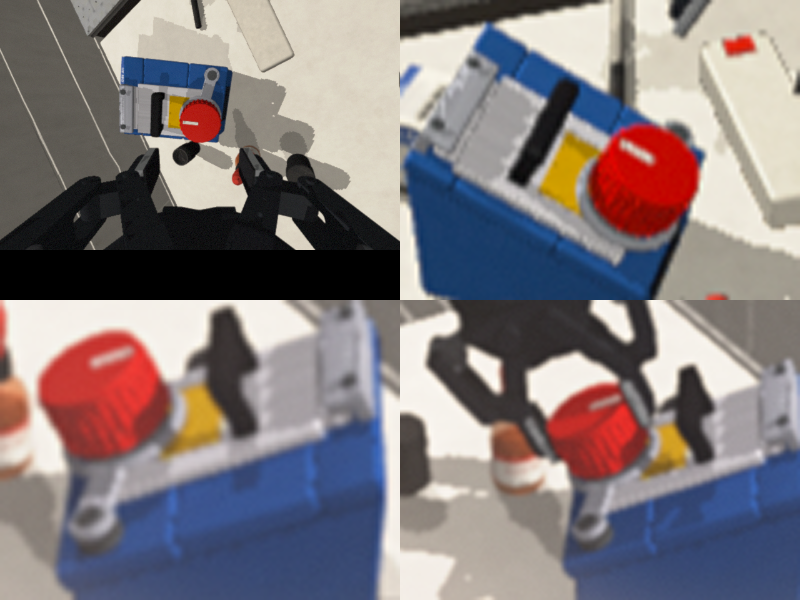

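Cap looks seated close to the ring, swing ≈0.02, cover flat. I'll back the hand off 1 rad, regrip and tighten once more to confirm the stop.

Call:
drive_tool(
  commands="0 0 0 -0.0528 -0.0103 0.1154 80;0 0 0 -0.0528 -0.0103 0.1154 80;0 0 0 -0.0528 -0.0103 0.1154 80;0 0 0 -0.0528 -0.0103 0.1154 80;0.0862 0.0167 -0.188 -0.0528 -0.0103 0.1154 80;0.0862 0.0167 -0.188 -0.0528 -0.0103 0.1154 80;0.0862 0.0167 -0.188 -0.0528 -0.0103 0.1154 80;0.0862 0.0167 -0.188 -0.0528 -0.0103 0.1154 80;0.0862 0.0167 -0.188 -0.0528 -0.0103 0.1154 80;0.0862 0.0167 -0.188 -0.0528 -0.0103 0.1154 80;0 0 0 0 0 0 80;0 0 0 0 0 0 60;0 0 0 0 0 0 60;0 0 0 0 0 0 60;0 0 0 0 0 0 60",
  force=45,
)

```text
time_s: 21.17
eef_pos: [587.0, 124.6, 107.7]
ee_rot: [-0.071, 0.967, -0.14, 0.203]
force: [0.8, -2.7, -10.9]
grip_width: 0.638
grip_force: 49.6
```

Run:
```python
from cp import *
st();
```

```text
tcp [-47.4  -0.   39.4] yaw -2.05 tilt [-0.003 -0.    -1.   ] r 62.6 sw 0.02 F [ -4.4  -2.8 -10. ] tq [-0.32  0.82 -0.15] gw 54.3 q [-0.02  0.46  1.76  0.19  0.5   1.69] 21.1667
```

Call:
drive_tool(
  commands="0 0 0 0.0528 0.0103 -0.1154 60;0 0 0 0.0528 0.0103 -0.1154 60;0 0 0 0 0 0 60",
)

```text
time_s: 21.42
eef_pos: [587.4, 124.5, 108.1]
ee_rot: [-0.09, 0.948, -0.235, 0.195]
force: [-1.6, -4.7, -6.7]
grip_width: 0.642
grip_force: 49.8
```

Run:
```python
from cp import *
st();
```

```text
tcp [-46.9  -0.2  39.6] yaw -2.249 tilt [-0.002 -0.001 -1.   ] r 62.5 sw 0.013 F [-5.1 -4.3 -5. ] tq [-0.87  1.06  0.93] gw 54.6 q [-0.02  0.46  1.76  0.18  0.5   1.89] 21.4167
```

Torque rose to 0.93 N m, far above the 0.12 friction, so the cap is against its stop. Release and retreat.

Call:
drive_tool(
  commands="0 0 0 0 0 0 76;0 0 0 0 0 0 76;0 0 0 0 0 0 76;-0.02 -0.004 0.045 0 0 0 76;-0.083 -0.016 0.18 0 0 0 76;-0.083 -0.016 0.18 0 0 0 76;-0.083 -0.016 0.18 0 0 0 76;-0.083 -0.016 0.18 0 0 0 76;-0.083 -0.016 0.18 0 0 0 76;-0.083 -0.016 0.18 0 0 0 76;0 0 0 0 0 0 76;0 0 0 0 0 0 76",
)

```text
time_s: 22.42
eef_pos: [536.3, 114.9, 221.8]
ee_rot: [-0.091, 0.948, -0.235, 0.197]
force: [0.2, 0.3, -0.1]
grip_width: 0.759
grip_force: 0.0
```

Run:
```python
from cp import *; from cap import fit
st(); s=sense(); p=capture('wrist'); sc=capture('scene'); print(fit(s,[p],(0.02,.3)).x,fit(s,[sc],(.02,.3)).x)
print(finish_job())
```

```text
tcp [-4.600e+01  1.000e-01  1.646e+02] yaw -2.248 tilt [ 0.001 -0.001 -1.   ] r 62.9 sw -0.001 F [ 0.1  0.2 -0.2] tq [-0.06  0.21 -0.03] gw 64.5 q [-0.05  0.19  1.79  0.15  0.74  1.92] 22.4167
[ 0.02898779 -1.30177817] [ 0.02038222 -0.2532881 ]
the job is handed in; nothing more can be done
None
```

I handed the job in at about 22.5 s, but the hand-in returned no verdict: the cover is hooked under the lip and flat, the cap is over the neck (swing about 0.02–0.03 rad from the images) and screwed to its hard stop (a second tightening met 0.93 N m against 0.12 N m friction), the gripper is clear, and I never saw or felt contact with the bottle, eyepiece, case or carton.

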